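# Load the glaze dryer with today's batch

### The arm

A 6-joint arm with a two-finger parallel gripper is mounted at the origin on the work surface. World frame = base frame: x ahead of the robot, y to its left, z up, the work surface at z = 0. Lengths are in m, angles in rad, forces in N, time in s.
With the tool pointing down it reaches from about 0.2 to 0.875 m from the base axis. Payload 3.4 kg.
Tool frame: the origin (TCP) lies midway between the tips of the shut fingers; the grasp point (between the pads) lies 19 mm behind it (ctrl.grip_depth is the distance from the TCP to the grasp point, in m); z points along the fingers, y is the line along which they close (so a half turn about z gives the same grasp; the last joint's range is limited). The gripper opens to 94 mm and grips with 3 to 60 N. Pads are 16 mm wide; open, the fingers measure 119 mm over their backs; the gripper's body (75 mm by 177 mm) begins 78 mm behind the grasp point.
Start: joints at [-1.471, 0.276, 1.505, -0, 1.361, -0.121], TCP at [0.126, -0.561, 0.205] pointing down, gripper open.
Joint ranges: [-2.89, 2.89], [-0.75, 2.08], [0.22, 2.7], [-1.18, 4.32], [0.11, 2.71], [-2.7, 2.7]. Speed limits (rad/s): [2.57, 2.57, 3.14, 3.14, 3.14, 3.14].

### API

Orientations are given as a rotation vector (axis times angle).
In Python, from workcell import ctrl gives the robot as it stands. The module is installed in compiled form; this text tells all that it offers.
- The arm moves only by the tool play_rows, never from a script. Its argument "series" is a list that holds one entry, the list of rows, each a list of 7 numbers: the shift along the world's x, y, z in units of 20 cm (1.0 is 20 cm), then the turn, a rotation vector about the world's x, y, z in units of pi/4 rad (1.0 is pi/4 rad), then the opening, from -1 (shut) to 1 (fully open). In form: [[[tx, ty, tz, wx, wy, wz, hand], ...]]. A call has 1 to 5 rows; each row is the pose to reach, as a shift and turn from the pose commanded when the call began; what a row does not reach only later rows make up. A row lasts 1/8 s, in which the tool goes at most 62.5 mm and 10.7 degrees, less where a joint would pass 70% of its speed; a pose out of reach is approached as far as the arm can. A call with a number of a shift or a turn outside -1 to 1 is refused whole. A call with a gripper value outside its range is refused whole. The fingers move at their own pace and stop on an object; "newtons" is the grip in N (left out, the last holds). Time passes only in rows, so rows that repeat a pose let the fingers close. It gives the time, the measured TCP pose, the force, the opening and the grip force at its end, in the units of the state.
- ctrl.state(): the state, without advancing time (a new reading comes with each control period).
- ctrl.capture(name): name is "scene" or "side" or "wrist"; returns (picture, depth): 480x640x3 uint8, red, green, blue; 480x640 float32, m along the optical axis (not along the pixel's ray), 0 where there is no reading.
- ctrl.camera_info(name): a dict with "fx", "fy", "cx", "cy" (pixels), "D" ([k1, k2, p1, p2, k3] as OpenCV has them; the pictures are not rectified), "R" (3x3) and "t" (3): a world point X has camera coordinates R X + t; the wrist camera has in their place "T_tool_cam" (4x4, takes a point from camera to tool coordinates, whose origin is the TCP and whose axes are the flange's). Camera axes: x right, y down, z forward; pixel columns grow to the right and rows downward; lengths in m; the calibration is good to about 2 mm. A picture is of the moment at which its call begins: read the wrist's pose just before it. camera_info takes no time and is no camera call.
- ctrl.sign_off(): hands the job in; it is judged then, once.
Trained networks look in the newest picture that a camera, given by its name, has taken for a name from the list of things; names that differ only in an ending like _2 or _b are one class to them, and where a whole thing is asked for, a point or a joint stands for the part that bears it (a point fixed in the world has none). Each returns a list of dicts, best first, with "score" (0 to 1); they miss things now and then, are a little off and sometimes report something else, mostly with a low value. They report only what shows in the picture. A call takes as long as a camera call. They do not tell look-alikes from the thing itself.
- ctrl.trace(thing, camera): "region" (480x640 bool, what is visible of it) and "box" ([left, top, width, height] in pixels, round what is visible of it).
The state is a dict: "time_s": time; "joint_positions": joint angles; "joint_vel": joint speeds; "effort": joint torques, N m; "position": TCP position; "tcp_rot": TCP orientation; "force": force on the tool from outside, world axes, zero at the start; "torque": the same for the moment, N m; "finger_gap": finger opening in m; "finger_force": force on a finger pad.
Only numpy, scipy, OpenCV 4.12 (cv2) and the standard library are available. Lean on these libraries where they do the work, as an engineer would, in place of code of your own. Each camera call takes 0.05 s, during which the arm holds its last target. There are 200 camera calls.

### The job

The sample disc on the green square of the order board shows which glaze is due now: open the dryer's drawer wide and stand every cup of that glaze upright inside it, and stand every cup of the other glaze upright in the wooden waiting tray. When the due cups are in, shut the drawer fully and only then press the green start button all the way down. Leave the other things on the bench where they are.

Things in the scene. Friction and masses are not known exactly. Their poses are not given: they have to be found in the camera images.
- cup_blue0: small straight-sided ceramic test cup with cobalt-blue glaze on rim, inside and wall (bare whitish foot), 46 mm diameter, 50 mm high, about 90 g, standing upright on the cork mat at the start; origin at the centre of its underside, z up. Four to six of the six cups are present, the rest are None
- cup_blue1: small straight-sided ceramic test cup with cobalt-blue glaze on rim, inside and wall (bare whitish foot), 46 mm diameter, 50 mm high, about 90 g, standing upright on the cork mat at the start; origin at the centre of its underside, z up. Four to six of the six cups are present, the rest are None
- cup_blue2: small straight-sided ceramic test cup with cobalt-blue glaze on rim, inside and wall (bare whitish foot), 46 mm diameter, 50 mm high, about 90 g, standing upright on the cork mat at the start; origin at the centre of its underside, z up. Four to six of the six cups are present, the rest are None
- cup_rust0: small straight-sided ceramic test cup with rust-orange glaze on rim, inside and wall (bare whitish foot), 46 mm diameter, 50 mm high, about 90 g, standing upright on the cork mat at the start; origin at the centre of its underside, z up. Four to six of the six cups are present, the rest are None
- cup_rust1: small straight-sided ceramic test cup with rust-orange glaze on rim, inside and wall (bare whitish foot), 46 mm diameter, 50 mm high, about 90 g, standing upright on the cork mat at the start; origin at the centre of its underside, z up. Four to six of the six cups are present, the rest are None
- cup_rust2: small straight-sided ceramic test cup with rust-orange glaze on rim, inside and wall (bare whitish foot), 46 mm diameter, 50 mm high, about 90 g, standing upright on the cork mat at the start; origin at the centre of its underside, z up. Four to six of the six cups are present, the rest are None
- sample_blue: flat blue-glazed sample disc, 60 mm diameter, 6 mm thick, fixed on one of the two squares of the order board; origin at the centre of its underside
- sample_rust: flat rust-orange-glazed sample disc, same size, fixed on the other square of the order board; origin at the centre of its underside
- now (a point): centre of the GREEN square (fire now) of the order board, a dark wooden board 100 x 200 x 12 mm lying on the table to the left of the cork mat (robot's left); the other square, 96 mm away, is white (wait). Fixed
- tray: low wooden waiting tray, fixed, outside 130 (its x) x 210 (its y) x 25 mm high, walls 5 mm, floor 5 mm thick; origin at the centre of its underside, its long side along its y
- dryer_drawer0 (a joint): drawer of the dryer, a steel bench cabinet 260 x 320 x 110 mm high standing on the table (fixed): 0 = shut, grows in metres as it slides towards the robot along the cabinet's -x, up to 0.18; slides with about 1 N and stays where it is left
- dryer_drawer0_handle (a point): centre of the drawer's bar handle, a round black bar 10 to 12 mm thick and 120 mm long along the cabinet's y, 35 mm in front of the drawer's front, 38 mm below the cabinet's top; frame: x points into the cabinet, y along the bar, z up; moves with the drawer
- drawer_floor (a point): centre of the drawer's inner floor, moves with the drawer; frame parallel to the cabinet's (x into the cabinet). Inside 215 mm (x) x 278 mm (y), floor 21 to 22 mm above the table, side walls rising 66 mm above the floor, the front 75 mm; the cabinet's front edge stands at this frame's x = -0.114 + the drawer's opening. Clear height from this floor to the cabinet's top is about 76 mm
- start_top (a point): centre of the top of the green start button, 28 mm diameter, in a black collar on top of the cabinet near its front left corner (about 22 mm above the cabinet's top); pushed straight down
- start (a joint): start button: 0 = up, travel 0.006 m when fully down, which takes about 5 N; springs back
- small_jar: bystander: small jar 48 x 60 mm with a red cap, between the dryer and the tray, farther back; origin at its foot
- rib: bystander: flat wooden potter's rib 50 x 100 x 8 mm near the robot
- brush: bystander: glaze brush lying near the robot, 180 mm long
- sanding_block: bystander: yellow sanding block 90 x 60 x 30 mm to the left of the tray (robot's left)
- spatula: bystander: spatula lying at the robot's right
There are look-alikes about, which are no part of the job. What is shaped like the cup_rust0 but turquoise or yellow is not meant. Leave any yellow look-alike of the cup_rust1 alone.

How it is judged:
By the outcome, as a careful person would: the job done as asked, in the order asked, and still so for the second after the job is handed in, with the robot touching nothing.
Of cup_blue0, cup_blue1, cup_blue2, cup_rust0, cup_rust1, cup_rust2 only 4 to 6 are there at a start; the rules pass over those that are not, and their reading is None.
At some moment in a run one of cup_blue0, cup_blue1, cup_blue2, cup_rust0, cup_rust1, cup_rust2 may be knocked a few centimetres aside while the robot is not near it.
It also fails if it takes over 210 s, if anything falls off the work surface, if the arm or the gripper's body presses on something with over 40 N, if the wrist force passes 120 N, or if a joint passes its speed limit or range.

## Working session

There is one attempt and no reset: what is moved stays moved. The work goes in short steps, Python scripts to look and compute and a tool call to move; the robot and the scene stay as the last step left them, time stands still between calls to the robot, and variables do not carry over. Pictures are saved under pics/ and viewed, at most 14 in all, crops included, and the job is handed in when it is done.

Besides the shell and the picture viewer there is one more tool, called after "Request:" in YAML: its name, and indented under it one key for each argument. play_rows: Moves the arm, as the interface text tells. Shifts and turns lie within -1 to 1; 1 stands for 20 cm of shift or pi/4 rad of turn. Its arguments: {"type":"object","properties":{"series":{"type":"array"},"newtons":{"type":"number"}},"required":["series"]}

```bash
mkdir -p pics
cat > h.py <<'E'
import numpy as np, cv2
from workcell import ctrl
from scipy.spatial.transform import Rotation as Rn
def cap(n):
    s=ctrl.state(); p,d=ctrl.capture(n); return s,p,d
def pts(n,s,d,mask=None):
    """world points for masked pixels"""
    i=ctrl.camera_info(n); K=np.array([[i['fx'],0,i['cx']],[0,i['fy'],i['cy']],[0,0,1.]])
    m=(d>0) if mask is None else (mask&(d>0))
    v,u=np.nonzero(m); z=d[v,u].astype(float)
    if len(u)==0: return np.zeros((0,3)),u,v
    xy=cv2.undistortPoints(np.stack([u,v],1).astype(np.float64)[:,None],K,np.array(i['D'],float))[:,0]
    c=np.c_[xy*z[:,None],z]
    if n=='wrist':
        T=np.array(i['T_tool_cam']); t=c@T[:3,:3].T+T[:3,3]
        return t@Rn.from_rotvec(s['tcp_rot']).as_matrix().T+np.array(s['position']),u,v
    return (c-np.array(i['t']))@np.array(i['R']),u,v
def save(f,p): cv2.imwrite('pics/'+f,p[:,:,::-1])
E
python3 - <<'E'
from h import *
for n in('scene','side'):
    s,p,d=cap(n); save(n+'0.png',p); np.save(n+'0.npy',d)
    for t in ['cup_blue0','cup_rust0','sample_blue','sample_rust','tray','dryer_drawer0','dryer_drawer0_handle','start_top','small_jar']:
        for r in ctrl.trace(t,n):
            P,u,v=pts(n,s,d,r['region']); 
            if len(P): print(n,t,round(r['score'],2),r['box'],P.min(0).round(3),P.max(0).round(3),np.median(P,0).round(3))
    i=ctrl.camera_info(n); print(np.array(i['R']).T@-np.array(i['t']))
print(ctrl.state()); print(ctrl.camera_info('wrist'), ctrl.grip_depth)
E
```

```text
scene cup_blue0 0.79 [351.4, 187.1, 20.7, 24.4] [ 0.399  0.231 -0.002] [0.446 0.291 0.055] [0.43  0.252 0.032]
scene cup_blue0 0.65 [341.7, 219.3, 14.0, 26.8] [0.486 0.144 0.001] [0.534 0.189 0.055] [0.518 0.167 0.032]
scene cup_blue0 0.59 [380.4, 176.9, 16.1, 19.3] [0.359 0.316 0.001] [0.445 0.367 0.054] [0.425 0.336 0.032]
scene cup_rust0 0.83 [363.3, 206.2, 17.5, 25.7] [ 0.454  0.224 -0.   ] [0.529 0.294 0.054] [0.507 0.246 0.033]
scene cup_rust0 0.71 [390.3, 154.2, 16.6, 21.8] [ 0.3    0.395 -0.004] [0.381 0.473 0.056] [0.362 0.419 0.032]
scene cup_rust0 0.66 [311.4, 177.7, 14.8, 20.3] [ 0.309  0.15  -0.003] [0.358 0.201 0.054] [0.341 0.172 0.032]
scene cup_rust0 0.65 [324.9, 199.7, 13.1, 21.9] [0.4   0.141 0.002] [0.446 0.186 0.054] [0.43  0.164 0.032]
scene cup_rust0 0.58 [394.2, 194.4, 19.4, 21.0] [ 0.476  0.329 -0.003] [0.523 0.376 0.053] [0.503 0.351 0.032]
scene cup_rust0 0.55 [362.1, 148.1, 17.1, 28.1] [ 0.266  0.326 -0.003] [0.345 0.407 0.055] [0.327 0.349 0.033]
scene cup_rust0 0.54 [335.6, 166.6, 16.3, 19.3] [ 0.3    0.227 -0.001] [0.35  0.273 0.055] [0.333 0.248 0.034]
[... 3616 characters left out ...]
ay([0.86918905, 0.63583672, 0.18230436]), 'torque': array([ 0.0224092 ,  0.01244689, -0.00830377]), 'finger_force': 0.0, 'finger_gap': 0.09362287924028277}
{'fx': 425.13583378227895, 'fy': 425.13583378227895, 'cx': 323.17884406829666, 'cy': 241.304898370648, 'D': array([-0.00685293,  0.        ,  0.        ,  0.        ,  0.        ]), 'T_tool_cam': array([[-1.39123160e-03, -9.59767902e-01, -2.80791095e-01,
         8.25459694e-02],
       [ 9.99998801e-01, -1.14423495e-03, -1.04358707e-03,
        -2.28284092e-04],
       [ 6.80310390e-04, -2.80792210e-01,  9.59768343e-01,
        -1.78790539e-01],
       [ 0.00000000e+00,  0.00000000e+00,  0.00000000e+00,
         1.00000000e+00]])} 0.0188
```

Run:
```python
import cv2,numpy as np
a=cv2.imread('pics/scene0.png');b=cv2.imread('pics/side0.png')
c=cv2.resize(a[135:355,165:485],None,fx=2.5,fy=2.5,interpolation=cv2.INTER_CUBIC);cv2.imwrite('pics/c1.png',c)
c=cv2.resize(b[170:410,130:450],None,fx=2.5,fy=2.5,interpolation=cv2.INTER_CUBIC);cv2.imwrite('pics/c2.png',c)
```

```text
(no output)
```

View pics/c1.png

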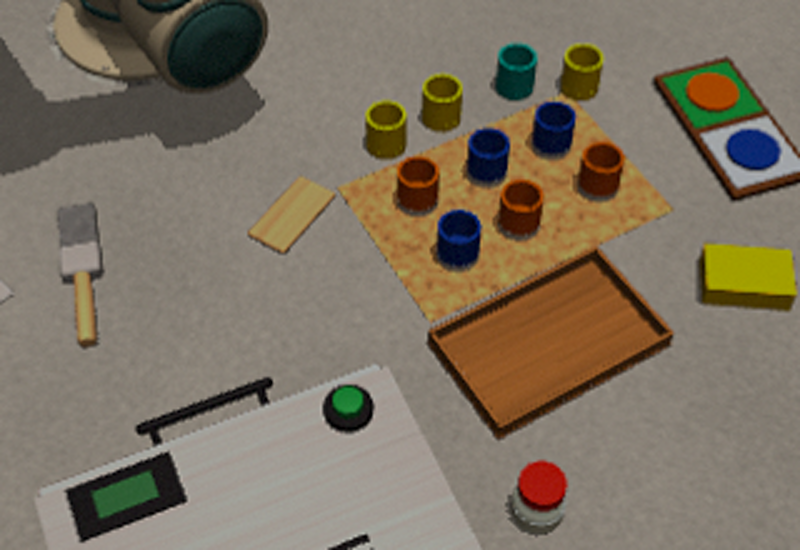

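View pics/c2.png

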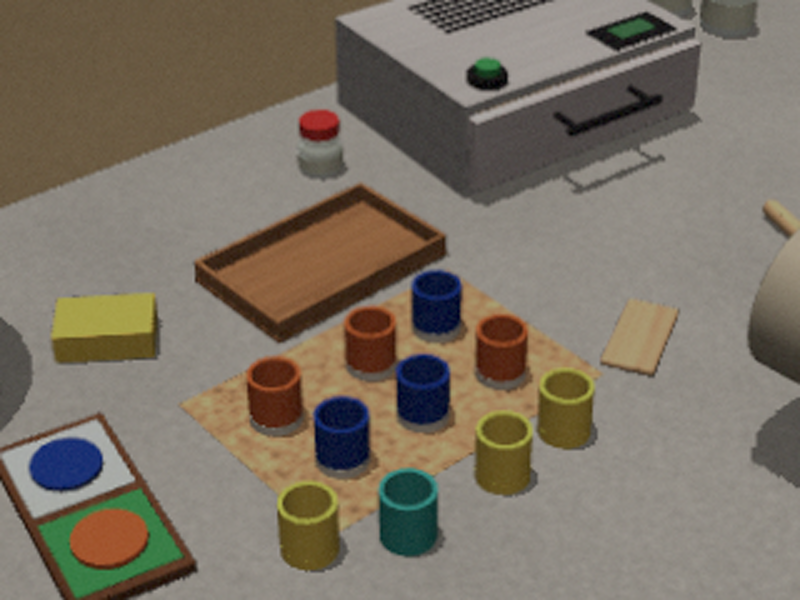

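```bash
cat > fit.py <<'E'
from h import *
from scipy.optimize import least_squares
def circ(P,r=.0225):
    """fit outer circle centre to rim points: robust"""
    c0=(P[:,:2].min(0)+P[:,:2].max(0))/2
    f=lambda c:np.minimum(np.abs(np.hypot(*(P[:,:2]-c[:2]).T)-.0215),.01)
    return least_squares(lambda c:np.hypot(*(P[:,:2]-c).T)-.0215,c0,loss='soft_l1',f_scale=.002).x
def cups(n,s,p,d):
    P,u,v=pts(n,s,d); hsv=cv2.cvtColor(p,cv2.COLOR_RGB2HSV)[v,u]
    out={}
    for k,(lo,hi,sm) in {'blue':(105,130,120),'rust':(3,14,150)}.items():
        m=(hsv[:,0]>=lo)&(hsv[:,0]<=hi)&(hsv[:,1]>sm)&(P[:,2]>.03)&(P[:,2]<.25)&(P[:,0]>.2)
        im=np.zeros(d.shape,np.uint8); im[v[m],u[m]]=1
        nl,L,st,_=cv2.connectedComponentsWithStats(im)
        for j in range(1,nl):
            if st[j,4]<60: continue
            q=P[L[v,u]==j]; zt=np.percentile(q[:,2],98); q=q[q[:,2]>zt-.008]
            if zt<.04: continue
            out.setdefault(k,[]).append((circ(q).round(4),round(zt,3),st[j,4]))
    return out
def rect(P): 
    r=cv2.minAreaRect((P[:,:2]*1000).astype(np.float32)); return r
E
python3 - <<'E'
from fit import *
A=[]
for n in('scene','side'):
    s=ctrl.state(); p=cv2.imread(f'pics/{n}0.png')[:,:,::-1].copy(); d=np.load(n+'0.npy')
    for k,v in cups(n,s,p,d).items(): print(n,k,v)
    P,u,v=pts(n,s,d); hsv=cv2.cvtColor(p,cv2.COLOR_RGB2HSV)[v,u]
    m=(P[:,2]>.1)&(P[:,2]<.118)&(P[:,0]>.5)&(P[:,1]<.05)
    T=P[m]; print('cab',rect(T), np.median(T[:,2]),rect(T[(T[:,0]>np.percentile(T[:,0],.2))]))
    g=(P[:,2]>.12)&(P[:,2]<.15)&(hsv[:,0]>40)&(hsv[:,0]<80)&(hsv[:,1]>100)&(P[:,0]>.5)
    print('btn',g.sum(),P[g].mean(0),P[g][:,2].max(), (P[g].min(0)+P[g].max(0))/2)
    t=(P[:,2]>.019)&(P[:,2]<.032)&(P[:,0]>.56)&(P[:,0]<.76)&(P[:,1]>.06)&(P[:,1]<.33)
    print('tray',rect(P[t]))
    b=(p[v,u].max(1)<60)&(P[:,2]>.05)&(P[:,2]<.09)&(P[:,0]>.5)&(P[:,0]<.64)&(P[:,1]<0)
    H=P[b]; print('handle',b.sum(),rect(H) if b.sum()>3 else 0,np.percentile(H,[2,50,98],axis=0) if b.sum() else 0)
E
```

```text
scene blue [(array([0.4211, 0.3393]), np.float64(0.053), np.int32(181)), (array([0.4224, 0.2537]), np.float64(0.053), np.int32(183)), (array([0.5095, 0.1672]), np.float64(0.053), np.int32(200))]
scene rust [(array([0.4978, 0.3532]), np.float64(0.053), np.int32(198)), (array([0.4229, 0.165 ]), np.float64(0.053), np.int32(191)), (array([0.504, 0.247]), np.float64(0.052), np.int32(202))]
cab ((766.6646728515625, -161.05288696289062), (320.6625061035156, 258.1546325683594), 86.12411499023438) 0.11033420635482011 ((766.7465209960938, -160.96946716308594), (320.9004821777344, 257.8798522949219), 86.25935363769531)
btn 140 [ 0.68805036 -0.04573177  0.12991105] 0.13623661241818752 [ 0.68424784 -0.04422022  0.12839906]
tray ((652.0950317382812, 193.10809326171875), (132.86590576171875, 212.12835693359375), 3.245243787765503)
handle 412 ((577.3502807617188, -325.1630859375), (109.17637634277344, 475.9140319824219), 1.9704581499099731) [[ 0.54733079 -0.5546954   0.07178047]
 [ 0.60268363 -0.19311662  0.07743424]
 [ 0.6375014  -0.09138869  0.08790201]]
side blue [(array([ 0.9484, -1.1592]), np.f
[... 434 characters left out ...]
), np.float64(0.052), np.int32(338))]
cab ((1207.43408203125, -888.7319946289062), (1881.531982421875, 1412.7120361328125), 89.78206634521484) 0.10917364583289489 ((1212.8267822265625, -888.7525024414062), (1881.531982421875, 1401.9266357421875), 89.78206634521484)
btn 65 [ 0.68277743 -0.0417981   0.12822795] 0.13372620831957677 [ 0.68462741 -0.04365244  0.12708395]
tray ((650.97021484375, 195.2926788330078), (138.82957458496094, 215.42454528808594), 4.741012096405029)
handle 613 ((568.8203125, -628.4428100585938), (139.50169372558594, 1096.110595703125), 0.13865233957767487) [[ 0.50485271 -1.16410284  0.05145232]
 [ 0.59441117 -1.14641777  0.0722898 ]
 [ 0.63647345 -0.09178921  0.08877659]]
```

Run:
```python
from fit import *
for n in('scene','side'):
    s=ctrl.state(); p=cv2.imread(f'pics/{n}0.png')[:,:,::-1].copy(); d=np.load(n+'0.npy')
    P,u,v=pts(n,s,d)
    b=(P[:,2]>.06)&(P[:,2]<.09)&(P[:,0]>.56)&(P[:,0]<.625)&(P[:,1]<0)&(P[:,1]>-.28)
    H=P[b]; print(b.sum(),rect(H),np.percentile(H,[1,50,99],axis=0).round(4))
    k=np.polyfit(H[:,1],H[:,0],1); print(k, np.polyval(k,-.15))
    if n=='side':
        m=(P[:,2]>.1)&(P[:,2]<.118)&(P[:,0]>.5)&(P[:,0]<1)&(P[:,1]<.05)&(P[:,1]>-.35); print(rect(P[m]))
        f=(P[:,2]>.03)&(P[:,2]<.09)&(P[:,0]>.625)&(P[:,0]<.66)&(P[:,1]>-.3)&(P[:,1]<0); k=np.polyfit(P[f][:,1],P[f][:,0],1); print('front',k,np.polyval(k,-.15))
```

```text
313 ((606.6024780273438, -150.72518920898438), (128.70068359375, 29.787784576416016), 86.71365356445312) [[ 0.5921 -0.2126  0.0693]
 [ 0.6028 -0.1523  0.0758]
 [ 0.6219 -0.0879  0.081 ]]
[0.06161377 0.61257697] 0.6033349065633118
209 ((605.8094482421875, -180.20162963867188), (36.44286346435547, 199.87478637695312), 0.7705937027931213) [[ 0.5897 -0.2724  0.0626]
 [ 0.5988 -0.1505  0.0736]
 [ 0.6247 -0.0838  0.0855]]
[-0.04231089  0.59508334] 0.6014299707731501
((764.7619018554688, -162.42202758789062), (331.7155456542969, 269.0997009277344), 86.10664367675781)
front [0.0653888  0.64526996] 0.6354616442675474
```

Request:
play_rows:
  series:
    - [[0.3,0.25,0.0,0,0,-0.18,-1],[0.6,0.5,0,0,0,-0.365,-1],[0.8,0.75,0,0,0,-0.365,-1],[0.9,1.0,0,0,0,-0.365,-1],[1.0,1.0,0,0,0,-0.365,-1]]
  newtons: 15

```text
time_s: 1.62
position: [0.3264, -0.3579, 0.2058]
tcp_rot: [-3.139, 0.101, 0.0]
force: [0.0, -0.5, 0.4]
finger_gap: 0.0472
finger_force: 0.0
```

Request:
play_rows:
  series:
    - [[0.25,0.3,0,0,0,0,-1],[0.5,0.6,0,0,0,0,-1],[0.75,0.9,0,0,0,0,-1],[1.0,1.0,0,0,0,0,-1],[1.0,1.0,0,0,0,0,-1]]

```text
time_s: 2.25
position: [0.528, -0.1589, 0.2056]
tcp_rot: [3.14, -0.099, 0.002]
force: [-0.7, 0.1, 0.7]
finger_gap: 0.0003
finger_force: 0.0
```

Request:
play_rows:
  series:
    - [[0.25,0.05,0,0,0,0,-1],[0.475,0.05,0,0,0,0,-1],[0.475,0.05,0,0,0,0,-1],[0.475,0.05,-0.2,0,0,0,-1],[0.475,0.05,-0.35,0,0,0,-1]]

```text
time_s: 2.88
position: [0.6196, -0.151, 0.1344]
tcp_rot: [-3.14, 0.104, 0.002]
force: [-0.3, -0.5, -0.3]
finger_gap: 0.0003
finger_force: 0.0
```

Run:
```python
from fit import *
s,p,d=cap('wrist'); print(s['position'],s['tcp_rot'],s['finger_gap'])
P,u,v=pts('wrist',s,d)
b=(P[:,2]>.06)&(P[:,2]<.085)&(P[:,0]>.56)&(P[:,0]<.615)&(P[:,1]<0)&(P[:,1]>-.28)
H=P[b]; print(b.sum()); 
if b.sum()>20: print(np.percentile(H,[1,50,99],axis=0).round(4))
m=(P[:,2]>.1)&(P[:,2]<.118)&(P[:,0]>.58)
T=P[m]; 
for y in(-.25,-.2,-.15,-.1,-.05):
    q=T[abs(T[:,1]-y)<.01]; 
    if len(q): print(y,np.percentile(q[:,0],1))
save('w1.png',p)
```

```text
[ 0.61955764 -0.15100013  0.13442594] [-3.13982071e+00  1.03716664e-01  2.18472917e-03] 0.0003236793223336457
3475
[[ 0.5936 -0.2113  0.0711]
 [ 0.6034 -0.1554  0.0758]
 [ 0.6142 -0.0866  0.0781]]
-0.25 0.6451768544349985
-0.2 0.6485580675087402
-0.15 0.6519254173216809
-0.1 0.6552586381814144
-0.05 0.6587735919726164
```

View pics/w1.png

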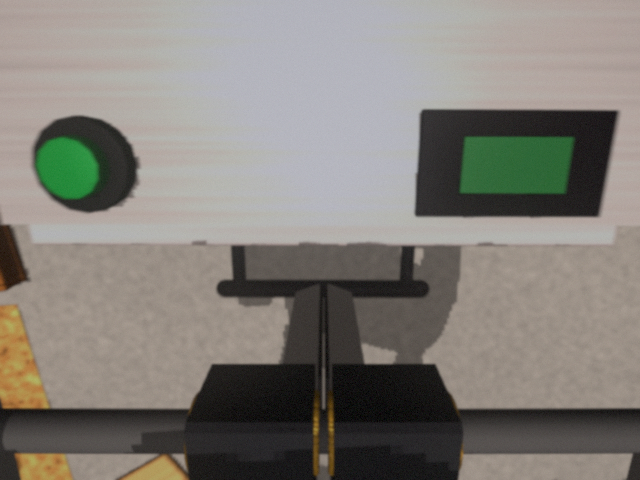

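Request:
play_rows:
  series:
    - [[0.01,0,-0.25,0,0,0,-1],[0.01,0,-0.44,0,0,0,-1],[0.01,0,-0.44,0,0,0,-1]]

```text
time_s: 3.3
position: [0.6199, -0.1504, 0.0454]
tcp_rot: [-3.138, 0.104, 0.01]
force: [0.3, -1.3, 0.1]
finger_gap: 0.0004
finger_force: 0.0
```

Request:
play_rows:
  series:
    - [[-0.1,0.006,0,0,0,0,-1],[-0.3,0.02,0,0,0,0,-1],[-0.5,0.033,0,0,0,0,-1],[-0.7,0.046,0,0,0,0,-1],[-0.85,0.055,0,0,0,0,-1]]

```text
time_s: 3.92
position: [0.4536, -0.1408, 0.0503]
tcp_rot: [3.138, -0.104, 0.009]
force: [2.4, 0.1, 0.2]
finger_gap: 0.0003
finger_force: 1.0
```

Request:
play_rows:
  series:
    - [[-0.05,0.004,0,0,0,0,-1],[-0.075,0.005,0,0,0,0,-1],[-0.075,0.005,0,0,0,0,-1]]

```text
time_s: 4.3
position: [0.4391, -0.1396, 0.0482]
tcp_rot: [3.139, -0.103, 0.003]
force: [0.5, 0.6, 0.2]
finger_gap: 0.0008
finger_force: 0.0
```

Request:
play_rows:
  series:
    - [[0.02,0,0,0,0,0,-1],[0.02,0,0.3,0,0,0,-1],[0.02,0,0.6,0,0,0,0],[0.02,0.3,0.8,0,0,0,0.3],[0.02,0.6,0.8,0,0,0,0.3]]

```text
time_s: 4.92
position: [0.4451, -0.0246, 0.21]
tcp_rot: [3.139, -0.108, 0.011]
force: [0.7, -0.2, -0.4]
finger_gap: 0.0271
finger_force: 0.0
```

Run:
```python
from fit import *
s,p,d=cap('scene'); print(s['position'],s['finger_gap']); save('s2.png',p)
for k,v in cups('scene',s,p,d).items(): print(k,v)
P,u,v=pts('scene',s,d)
xc=np.array([.9979,-.065]); yc=np.array([.065,.9979]); o=np.array([.637,-.1525])
q=np.c_[(P[:,:2]-o)@xc,(P[:,:2]-o)@yc,P[:,2]]
f=(abs(q[:,2]-.0215)<.005)&(q[:,0]>-.2)&(q[:,0]<.05)&(abs(q[:,1])<.17)
print('floor',f.sum(),np.percentile(q[f],[1,99],axis=0).round(4),np.median(q[f,2]))
w=(q[:,2]>.075)&(q[:,2]<.102)&(q[:,0]>-.25)&(q[:,0]<.0)&(abs(q[:,1])<.17)
print('walls',w.sum(),np.percentile(q[w],[1,99],axis=0).round(4))
fr=w&(abs(q[:,1])<.1)&(q[:,0]<-.1); print('front',np.percentile(q[fr],[3,50,97],axis=0).round(4))
cv2.imwrite('pics/s2c.png',cv2.resize(p[135:355,165:485,::-1],None,fx=2.5,fy=2.5,interpolation=cv2.INTER_CUBIC))
```

```text
[ 0.44511146 -0.02463305  0.21002402] 0.0270804274829565
blue [(array([0.421 , 0.3395]), np.float64(0.053), np.int32(184)), (array([0.4231, 0.2536]), np.float64(0.052), np.int32(179)), (array([0.5096, 0.1671]), np.float64(0.053), np.int32(199))]
rust [(array([0.4978, 0.353 ]), np.float64(0.053), np.int32(198)), (array([0.4229, 0.1649]), np.float64(0.053), np.int32(197)), (array([0.504 , 0.2468]), np.float64(0.052), np.int32(197))]
floor 4856 [[-0.1597 -0.1358  0.0175]
 [-0.0404  0.1368  0.0262]] 0.02203467348352739
walls 2098 [[-0.2149 -0.1527  0.0753]
 [-0.0099  0.151   0.1004]]
front [[-0.2135 -0.094   0.0757]
 [-0.1649 -0.0031  0.0898]
 [-0.1566  0.0922  0.0995]]
```

View pics/s2c.png

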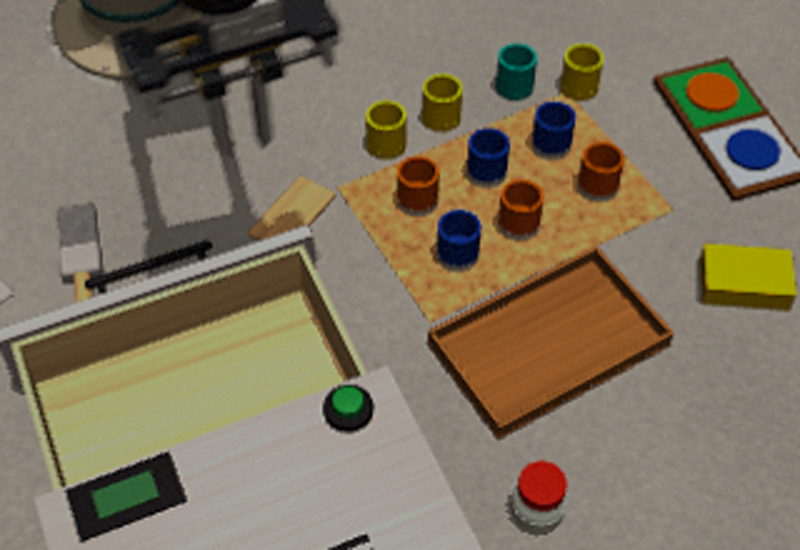

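Request:
play_rows:
  series:
    - [[0,0.3,0,0,0,0,0.4],[-0.05,0.6,-0.1,0,0,0,0.4],[-0.1,0.928,-0.3,0,0,0,0.4],[-0.1,0.928,-0.3,0,0,0,0.4],[-0.1,0.928,-0.3,0,0,0,0.4]]
  newtons: 20

```text
time_s: 5.6
position: [0.422, 0.1611, 0.1464]
tcp_rot: [3.139, -0.1, -0.002]
force: [0.7, -1.0, -0.0]
finger_gap: 0.0658
finger_force: 0.0
```

Request:
play_rows:
  series:
    - [[0,0,-0.3,0,0,0,0.4],[0,0,-0.5,0,0,0,0.4],[0,0,-0.62,0,0,0,0.4],[0,0,-0.62,0,0,0,0.4]]

```text
time_s: 6.1
position: [0.4221, 0.1591, 0.0224]
tcp_rot: [3.139, -0.107, -0.003]
force: [-0.7, 0.9, -0.2]
finger_gap: 0.0659
finger_force: 0.0
```

Request:
play_rows:
  series:
    - [[0,0,0,0,0,0,-1],[0,0,0,0,0,0,-1],[0,0,0,0,0,0,-1],[0,0,0.1,0,0,0,-1],[0,0,0.3,0,0,0,-1]]

```text
time_s: 6.72
position: [0.4203, 0.1605, 0.0828]
tcp_rot: [3.139, -0.103, -0.006]
force: [1.2, 0.7, -1.7]
finger_gap: 0.0457
finger_force: 20.0
```

Request:
play_rows:
  series:
    - [[0,0,0.3,0,0,0,-1],[0.1,-0.22,0.34,0,0,0,-1],[0.2,-0.48,0.34,0,0,0,-1],[0.3,-0.74,0.34,0,0,0,-1],[0.4,-1.0,0.34,0,0,0,-1]]

```text
time_s: 7.35
position: [0.5022, -0.0407, 0.1516]
tcp_rot: [3.14, -0.103, 0.001]
force: [0.3, -0.3, -0.9]
finger_gap: 0.0457
finger_force: 20.0
```

Request:
play_rows:
  series:
    - [[0.08,-0.25,0,0,0,0,-1],[0.16,-0.5,0,0,0,0,-1],[0.23,-0.75,0,0,0,0,-1],[0.23,-0.96,0,0,0,0,-1],[0.23,-0.96,0,0,0,0,-1]]

```text
time_s: 7.98
position: [0.5478, -0.2341, 0.1508]
tcp_rot: [3.139, -0.109, -0.0]
force: [-0.8, 0.8, -0.9]
finger_gap: 0.0455
finger_force: 20.0
```

Request:
play_rows:
  series:
    - [[0,0,0,0,0,0,-1],[0,0,0,0,0,0,-1]]

```text
time_s: 8.22
position: [0.5477, -0.2298, 0.1512]
tcp_rot: [-3.14, 0.101, 0.0]
force: [0.0, 0.3, -0.4]
finger_gap: 0.0456
finger_force: 20.0
```

Request:
play_rows:
  series:
    - [[0,0,-0.25,0,0,0,-1],[0,0,-0.42,0,0,0,-1],[0,0,-0.5,0,0,0,-1],[0,0,-0.54,0,0,0,-1],[0,0,-0.54,0,0,0,-1]]

```text
time_s: 8.85
position: [0.5503, -0.2307, 0.0455]
tcp_rot: [3.139, -0.103, 0.008]
force: [0.6, 3.0, 3.7]
finger_gap: 0.0456
finger_force: 20.0
```

Request:
play_rows:
  series:
    - [[0,0,0,0,0,0,0.25],[0,0,0,0,0,0,0.25],[0,0,0.1,0,0,0,0.25],[0,0,0.3,0,0,0,0.25],[0,0,0.54,0,0,0,0.25]]

```text
time_s: 9.48
position: [0.5472, -0.2309, 0.1513]
tcp_rot: [-3.139, 0.104, 0.003]
force: [0.5, -0.9, 0.5]
finger_gap: 0.0588
finger_force: 0.0
```

Request:
play_rows:
  series:
    - [[0,0.2,0,0,0,0,0.4],[-0.05,0.4,0,0,0,0,0.4],[-0.1,0.6,0,0,0,0,0.4],[-0.15,0.8,0,0,0,0,0.4],[-0.2,1,0,0,0,0,0.4]]

```text
time_s: 10.1
position: [0.5075, -0.0301, 0.1512]
tcp_rot: [3.14, -0.104, 0.001]
force: [0.3, 0.7, -0.5]
finger_gap: 0.0658
finger_force: 0.0
```

```bash
cat > look.py <<'E'
from fit import *
for n in('scene','side'):
    s,p,d=cap(n); save(f'{n}_{int(s["time_s"]*100)}.png',p)
    for k,v in cups(n,s,p,d).items(): print(n,k,[(*c,z,int(a)) for c,z,a in v if c[1]>-.4])
print(ctrl.state()['position'],ctrl.state()['time_s'])
E
python3 look.py
```

```text
scene blue [(np.float64(0.4217), np.float64(0.3398), np.float64(0.053), 185), (np.float64(0.4229), np.float64(0.2539), np.float64(0.053), 183), (np.float64(0.5095), np.float64(0.1671), np.float64(0.053), 201)]
scene rust [(np.float64(0.4977), np.float64(0.353), np.float64(0.052), 204), (np.float64(0.5041), np.float64(0.2468), np.float64(0.052), 198), (np.float64(0.5493), np.float64(-0.2305), np.float64(0.074), 425)]
side blue [(np.float64(0.5079), np.float64(0.1699), np.float64(0.051), 275), (np.float64(0.4218), np.float64(0.2561), np.float64(0.052), 317), (np.float64(0.4187), np.float64(0.3415), np.float64(0.052), 350)]
side rust [(np.float64(0.5461), np.float64(-0.2299), np.float64(0.074), 261), (np.float64(0.5033), np.float64(0.2492), np.float64(0.053), 309), (np.float64(0.4962), np.float64(0.3548), np.float64(0.052), 333)]
[ 0.50619496 -0.02794114  0.15116896] 10.2
```

Request:
play_rows:
  series:
    - [[0,0.25,0,0,0,0,0.4],[0,0.5,0,0,0,0,0.4],[0,0.75,0,0,0,0,0.4],[0,0.95,0,0,0,0,0.4],[0,0.95,0,0,0,0,0.4]]

```text
time_s: 10.82
position: [0.5084, 0.1604, 0.151]
tcp_rot: [-3.14, 0.098, -0.001]
force: [-0.2, -0.3, -1.0]
finger_gap: 0.0659
finger_force: 0.0
```

Request:
play_rows:
  series:
    - [[-0.01,0.25,0,0,0,0,0.4],[-0.015,0.43,0,0,0,0,0.4],[-0.015,0.43,0,0,0,0,0.4],[-0.015,0.43,0,0,0,0,0.4]]

```text
time_s: 11.32
position: [0.5052, 0.2432, 0.1509]
tcp_rot: [3.138, -0.104, -0.0]
force: [-0.8, 0.7, -0.3]
finger_gap: 0.0658
finger_force: 0.0
```

Request:
play_rows:
  series:
    - [[0,0,-0.3,0,0,0,0.4],[0,0,-0.5,0,0,0,0.4],[0,0,-0.64,0,0,0,0.4],[0,0,-0.64,0,0,0,0.4]]

```text
time_s: 11.82
position: [0.5034, 0.2424, 0.0212]
tcp_rot: [3.137, -0.106, -0.008]
force: [-0.5, 0.9, 0.1]
finger_gap: 0.0658
finger_force: 0.0
```

Request:
play_rows:
  series:
    - [[0,0,0,0,0,0,-1],[0,0,0,0,0,0,-1],[0,0,0,0,0,0,-1],[0,0,0.3,0,0,0,-1],[0,0,0.6,0,0,0,-1]]

```text
time_s: 12.45
position: [0.5043, 0.2447, 0.1442]
tcp_rot: [3.139, -0.103, -0.002]
force: [1.0, 0.7, -1.3]
finger_gap: 0.0457
finger_force: 20.0
```

Request:
play_rows:
  series:
    - [[0.03,-0.25,0.03,0,0,0,-1],[0.06,-0.5,0.03,0,0,0,-1],[0.09,-0.75,0.03,0,0,0,-1],[0.12,-1.0,0.03,0,0,0,-1],[0.12,-1.0,0.03,0,0,0,-1]]

```text
time_s: 13.08
position: [0.5292, 0.0418, 0.1494]
tcp_rot: [3.138, -0.11, 0.001]
force: [1.1, 0.3, -1.0]
finger_gap: 0.046
finger_force: 20.0
```

Request:
play_rows:
  series:
    - [[0.04,-0.25,0,0,0,0,-1],[0.08,-0.5,0,0,0,0,-1],[0.12,-0.75,0,0,0,0,-1],[0.12,-0.95,0,0,0,0,-1],[0.12,-0.95,0,0,0,0,-1]]

```text
time_s: 13.7
position: [0.5532, -0.1465, 0.149]
tcp_rot: [3.139, -0.107, 0.0]
force: [-0.7, 1.3, -1.8]
finger_gap: 0.0458
finger_force: 20.0
```

Request:
play_rows:
  series:
    - [[0,0,0,0,0,0,-1],[0,0,-0.25,0,0,0,-1],[0,0,-0.42,0,0,0,-1],[0,0,-0.5,0,0,0,-1],[0,0,-0.5,0,0,0,-1]]

```text
time_s: 14.32
position: [0.5528, -0.1439, 0.0487]
tcp_rot: [-3.139, 0.101, 0.002]
force: [0.2, 0.7, -0.2]
finger_gap: 0.0453
finger_force: 20.0
```

Request:
play_rows:
  series:
    - [[0,0,-0.025,0,0,0,-1],[0,0,-0.038,0,0,0,-1],[0,0,-0.038,0,0,0,-1],[0,0,-0.038,0,0,0,0.25],[0,0,-0.038,0,0,0,0.25]]

```text
time_s: 14.95
position: [0.5533, -0.1454, 0.0422]
tcp_rot: [3.139, -0.103, 0.002]
force: [-0.4, 0.1, -0.7]
finger_gap: 0.0584
finger_force: 0.0
```

Request:
play_rows:
  series:
    - [[0,0,0.1,0,0,0,0.25],[0,0,0.3,0,0,0,0.25],[0,0,0.54,0,0,0,0.25],[-0.05,0.3,0.54,0,0,0,0.4],[-0.1,0.6,0.54,0,0,0,0.4]]

```text
time_s: 15.58
position: [0.5331, -0.0246, 0.1501]
tcp_rot: [3.14, -0.107, 0.002]
force: [-0.5, -0.1, 0.2]
finger_gap: 0.0657
finger_force: 0.0
```

```bash
python3 look.py
```

```text
scene blue [(np.float64(0.4217), np.float64(0.3399), np.float64(0.053), 180), (np.float64(0.4228), np.float64(0.2536), np.float64(0.053), 181), (np.float64(0.5096), np.float64(0.1673), np.float64(0.052), 196)]
scene rust [(np.float64(0.4981), np.float64(0.353), np.float64(0.053), 200), (np.float64(0.5544), np.float64(-0.1462), np.float64(0.074), 403), (np.float64(0.5508), np.float64(-0.2307), np.float64(0.074), 430)]
side blue [(np.float64(0.5079), np.float64(0.1698), np.float64(0.051), 274), (np.float64(0.4216), np.float64(0.2561), np.float64(0.053), 325), (np.float64(0.4191), np.float64(0.3414), np.float64(0.052), 341)]
side rust [(np.float64(0.5478), np.float64(-0.2298), np.float64(0.073), 255), (np.float64(0.5521), np.float64(-0.1437), np.float64(0.073), 251), (np.float64(0.4965), np.float64(0.3551), np.float64(0.052), 341)]
[ 0.53082788 -0.02018869  0.14954285] 15.675
```

Request:
play_rows:
  series:
    - [[-0.04,0.25,0,0,0,0,0.4],[-0.08,0.5,0,0,0,0,0.4],[-0.1,0.75,0,0,0,0,0.4],[-0.1,1.0,0,0,0,0,0.4],[-0.1,1.0,0,0,0,0,0.4]]

```text
time_s: 16.3
position: [0.513, 0.1771, 0.1492]
tcp_rot: [-3.14, 0.097, -0.0]
force: [1.1, -0.3, 0.1]
finger_gap: 0.0658
finger_force: 0.0
```

Request:
play_rows:
  series:
    - [[-0.04,0.25,0,0,0,0,0.4],[-0.07,0.5,0,0,0,0,0.4],[-0.07,0.75,0,0,0,0,0.4],[-0.07,0.88,0,0,0,0,0.4],[-0.07,0.88,0,0,0,0,0.4]]

```text
time_s: 16.92
position: [0.4995, 0.3509, 0.1488]
tcp_rot: [3.139, -0.101, -0.0]
force: [-0.7, -0.2, 0.3]
finger_gap: 0.0657
finger_force: 0.0
```

Request:
play_rows:
  series:
    - [[0,0,-0.2,0,0,0,0.4],[0,0,-0.4,0,0,0,0.4],[0,0,-0.63,0,0,0,0.4],[0,0,-0.63,0,0,0,0.4]]

```text
time_s: 17.42
position: [0.4966, 0.347, 0.0203]
tcp_rot: [3.134, -0.106, -0.012]
force: [0.1, 0.8, 0.3]
finger_gap: 0.0657
finger_force: 0.0
```

Request:
play_rows:
  series:
    - [[0,0,0,0,0,0,-1],[0,0,0,0,0,0,-1],[0,0,0,0,0,0,-1],[0,0,0.3,0,0,0,-1],[0,0,0.63,0,0,0,-1]]

```text
time_s: 18.05
position: [0.4983, 0.3506, 0.1472]
tcp_rot: [3.139, -0.103, -0.002]
force: [0.9, 0.3, -1.3]
finger_gap: 0.0456
finger_force: 20.0
```

Request:
play_rows:
  series:
    - [[0.03,-0.25,0.01,0,0,0,-1],[0.06,-0.5,0.01,0,0,0,-1],[0.09,-0.75,0.01,0,0,0,-1],[0.12,-1.0,0.01,0,0,0,-1],[0.12,-1.0,0.01,0,0,0,-1]]

```text
time_s: 18.68
position: [0.5233, 0.1479, 0.1487]
tcp_rot: [3.139, -0.11, 0.002]
force: [-0.1, 0.1, 0.1]
finger_gap: 0.0459
finger_force: 20.0
```

Request:
play_rows:
  series:
    - [[0.04,-0.25,0,0,0,0,-1],[0.08,-0.5,0,0,0,0,-1],[0.12,-0.75,0,0,0,0,-1],[0.17,-1.0,0,0,0,0,-1],[0.17,-1.0,0,0,0,0,-1]]

```text
time_s: 19.3
position: [0.5581, -0.0512, 0.1483]
tcp_rot: [3.139, -0.109, 0.002]
force: [0.2, -0.1, -0.9]
finger_gap: 0.046
finger_force: 20.0
```

Request:
play_rows:
  series:
    - [[0,-0.06,0,0,0,0,-1],[0,-0.06,0,0,0,0,-1],[0,-0.06,0,0,0,0,-1]]

```text
time_s: 19.68
position: [0.5568, -0.06, 0.148]
tcp_rot: [-3.14, 0.101, 0.0]
force: [-0.1, 0.7, -0.7]
finger_gap: 0.0454
finger_force: 20.0
```

Request:
play_rows:
  series:
    - [[0,-0.01,-0.25,0,0,0,-1],[0,-0.01,-0.42,0,0,0,-1],[0,-0.01,-0.5,0,0,0,-1],[0,-0.01,-0.54,0,0,0,-1],[0,-0.01,-0.54,0,0,0,-1]]

```text
time_s: 20.3
position: [0.5611, -0.0624, 0.0433]
tcp_rot: [-3.139, 0.104, -0.014]
force: [1.0, 2.8, 9.6]
finger_gap: 0.0458
finger_force: 20.0
```

Request:
play_rows:
  series:
    - [[0,0,0,0,0,0,0.2],[0,0,0,0,0,0,0.2],[0,0,0.1,0,0,0,0.2],[0,0,0.3,0,0,0,0.2],[0,0,0.54,0,0,0,0.2]]

```text
time_s: 20.92
position: [0.556, -0.063, 0.148]
tcp_rot: [-3.14, 0.103, 0.005]
force: [0.6, -0.4, -0.1]
finger_gap: 0.0568
finger_force: 0.0
```

Request:
play_rows:
  series:
    - [[-0.05,0.2,0,0,0,0,0.4],[-0.1,0.4,0,0,0,0,0.4],[-0.15,0.6,0,0,0,0,0.4],[-0.2,0.6,0,0,0,0,0.4],[-0.2,0.6,0,0,0,0,0.4]]

```text
time_s: 21.55
position: [0.5162, 0.0564, 0.1478]
tcp_rot: [3.139, -0.102, -0.001]
force: [0.8, 0.2, -0.3]
finger_gap: 0.0656
finger_force: 0.0
```

```bash
python3 look.py
```

```text
scene blue [(np.float64(0.4215), np.float64(0.3395), np.float64(0.053), 181), (np.float64(0.4226), np.float64(0.2534), np.float64(0.053), 184), (np.float64(0.5096), np.float64(0.167), np.float64(0.053), 201)]
scene rust [(np.float64(0.5579), np.float64(-0.0634), np.float64(0.074), 395), (np.float64(0.5592), np.float64(-0.1461), np.float64(0.074), 409), (np.float64(0.5559), np.float64(-0.2313), np.float64(0.074), 429)]
side blue [(np.float64(0.5078), np.float64(0.1695), np.float64(0.051), 271), (np.float64(0.4217), np.float64(0.2563), np.float64(0.052), 323), (np.float64(0.4189), np.float64(0.3419), np.float64(0.052), 345)]
side rust [(np.float64(0.5538), np.float64(-0.2308), np.float64(0.072), 253), (np.float64(0.5563), np.float64(-0.1444), np.float64(0.074), 249), (np.float64(0.5559), np.float64(-0.0608), np.float64(0.073), 207)]
[0.51729516 0.05579599 0.14797632] 21.65
```

Request:
play_rows:
  series:
    - [[-0.02,0.3,0,0,0,0,0.4],[-0.04,0.565,0,0,0,0,0.4],[-0.04,0.565,0,0,0,0,0.4],[-0.04,0.565,0,0,0,0,0.4]]

```text
time_s: 22.15
position: [0.5094, 0.1687, 0.1478]
tcp_rot: [3.139, -0.104, -0.0]
force: [0.9, 0.1, 0.1]
finger_gap: 0.0658
finger_force: 0.0
```

Request:
play_rows:
  series:
    - [[0,0,-0.2,0,0,0,0.4],[0,0,-0.4,0,0,0,0.4],[0,0,-0.62,0,0,0,0.4],[0,0,-0.62,0,0,0,0.4]]

```text
time_s: 22.65
position: [0.5065, 0.1674, 0.0213]
tcp_rot: [3.138, -0.107, -0.011]
force: [-1.0, -0.3, 0.3]
finger_gap: 0.0659
finger_force: 0.0
```

Request:
play_rows:
  series:
    - [[0,0,0,0,0,0,-1],[0,0,0,0,0,0,-1],[0,0,0,0,0,0,-1],[0,0,0.2,0,0,0,-1],[0,0,0.4,0,0,0,-1]]

```text
time_s: 23.28
position: [0.5085, 0.1699, 0.1051]
tcp_rot: [3.14, -0.103, -0.001]
force: [0.7, -0.0, 0.5]
finger_gap: 0.0456
finger_force: 20.0
```

Request:
play_rows:
  series:
    - [[0.25,-0.05,0,0,0,0,-1],[0.45,-0.1,0,0,0,0,-1],[0.585,-0.14,0,0,0,0,-1],[0.585,-0.14,0,0,0,0,-1],[0.585,-0.14,0,0,0,0,-1]]

```text
time_s: 23.9
position: [0.6244, 0.1422, 0.1038]
tcp_rot: [-3.14, 0.103, 0.003]
force: [0.3, 0.4, -0.7]
finger_gap: 0.0456
finger_force: 20.0
```

Request:
play_rows:
  series:
    - [[0,0,-0.2,0,0,0,-1],[0,0,-0.33,0,0,0,-1],[0,0,-0.39,0,0,0,-1],[0,0,-0.39,0,0,0,-1],[0,0,-0.39,0,0,0,-1]]

```text
time_s: 24.52
position: [0.6248, 0.1422, 0.0272]
tcp_rot: [3.14, -0.102, -0.001]
force: [-1.9, -0.1, 5.8]
finger_gap: 0.0456
finger_force: 20.0
```

Request:
play_rows:
  series:
    - [[0,0,0,0,0,0,0.2],[0,0,0,0,0,0,0.2],[0,0,0.1,0,0,0,0.2],[0,0,0.35,0,0,0,0.2],[0,0,0.6,0,0,0,0.2]]

```text
time_s: 25.15
position: [0.6258, 0.1418, 0.1465]
tcp_rot: [3.14, -0.104, -0.002]
force: [0.5, 0.0, -1.0]
finger_gap: 0.0568
finger_force: 0.0
```

Request:
play_rows:
  series:
    - [[-0.25,0.15,0,0,0,0,0.4],[-0.5,0.3,0,0,0,0,0.4],[-0.75,0.45,0,0,0,0,0.4],[-1.0,0.56,0,0,0,0,0.4],[-1.0,0.56,0,0,0,0,0.4]]

```text
time_s: 25.78
position: [0.4223, 0.2548, 0.146]
tcp_rot: [3.14, -0.098, -0.003]
force: [1.0, 0.2, -0.1]
finger_gap: 0.0657
finger_force: 0.0
```

```bash
python3 look.py
```

```text
scene blue [(np.float64(0.4213), np.float64(0.3398), np.float64(0.052), 185), (np.float64(0.4225), np.float64(0.2538), np.float64(0.053), 186), (np.float64(0.6215), np.float64(0.1409), np.float64(0.057), 252)]
scene rust [(np.float64(0.5579), np.float64(-0.0635), np.float64(0.075), 393), (np.float64(0.5591), np.float64(-0.1463), np.float64(0.074), 410), (np.float64(0.5558), np.float64(-0.2314), np.float64(0.074), 432)]
side blue [(np.float64(0.6196), np.float64(0.1456), np.float64(0.057), 67), (np.float64(0.4217), np.float64(0.2562), np.float64(0.052), 316), (np.float64(0.4191), np.float64(0.3414), np.float64(0.052), 338)]
side rust [(np.float64(0.5536), np.float64(-0.2309), np.float64(0.073), 256), (np.float64(0.5562), np.float64(-0.144), np.float64(0.073), 247), (np.float64(0.5561), np.float64(-0.0616), np.float64(0.073), 202)]
[0.42655704 0.25412263 0.14628855] 25.875
```

Request:
play_rows:
  series:
    - [[0,0,-0.2,0,0,0,0.4],[-0.01,0,-0.4,0,0,0,0.4],[-0.01,0,-0.62,0,0,0,0.4],[-0.01,0,-0.62,0,0,0,0.4]]

```text
time_s: 26.38
position: [0.4231, 0.2522, 0.0192]
tcp_rot: [3.137, -0.106, -0.009]
force: [-0.4, -0.7, 2.1]
finger_gap: 0.0658
finger_force: 0.0
```

Request:
play_rows:
  series:
    - [[0,0,0,0,0,0,-1],[0,0,0,0,0,0,-1],[0,0,0,0,0,0,-1],[0,0,0.2,0,0,0,-1],[0,0,0.5,0,0,0,-1]]

```text
time_s: 27.0
position: [0.4225, 0.2532, 0.1222]
tcp_rot: [3.138, -0.103, -0.005]
force: [1.5, 0.3, -0.6]
finger_gap: 0.0453
finger_force: 20.0
```

Request:
play_rows:
  series:
    - [[0.25,-0.05,0,0,0,0,-1],[0.5,-0.1,0,0,0,0,-1],[0.75,-0.15,0,0,0,0,-1],[1.0,-0.2,0,0,0,0,-1],[1.0,-0.3,0,0,0,0,-1]]

```text
time_s: 27.62
position: [0.6275, 0.1934, 0.1217]
tcp_rot: [-3.14, 0.104, -0.004]
force: [-0.6, -0.0, -1.6]
finger_gap: 0.0455
finger_force: 20.0
```

Request:
play_rows:
  series:
    - [[0.29,0,0,0,0,0,-1],[0.29,0,0,0,0,0,-1],[0.29,0,-0.1,0,0,0,-1],[0.29,0,-0.1,0,0,0,-1]]

```text
time_s: 28.12
position: [0.6791, 0.1936, 0.1008]
tcp_rot: [3.139, -0.103, -0.007]
force: [-0.2, 0.1, -1.0]
finger_gap: 0.0454
finger_force: 20.0
```

Request:
play_rows:
  series:
    - [[0,0,-0.2,0,0,0,-1],[0,0,-0.33,0,0,0,-1],[0,0,-0.38,0,0,0,-1],[0,0,-0.38,0,0,0,-1],[0,0,-0.38,0,0,0,-1]]

```text
time_s: 28.75
position: [0.6824, 0.1941, 0.0275]
tcp_rot: [-3.139, 0.103, -0.003]
force: [-0.1, 0.2, 2.9]
finger_gap: 0.0456
finger_force: 20.0
```

Request:
play_rows:
  series:
    - [[0,0,0,0,0,0,0.2],[0,0,0,0,0,0,0.2],[0,0,0.1,0,0,0,0.2],[0,0,0.35,0,0,0,0.2],[0,0,0.62,0,0,0,0.2]]

```text
time_s: 29.38
position: [0.6814, 0.1937, 0.1503]
tcp_rot: [3.139, -0.103, -0.003]
force: [0.9, -0.2, -0.1]
finger_gap: 0.0566
finger_force: 0.0
```

Request:
play_rows:
  series:
    - [[-0.25,0.15,0,0,0,0,0.4],[-0.5,0.3,0,0,0,0,0.4],[-0.75,0.45,0,0,0,0,0.4],[-1.0,0.6,0,0,0,0,0.4],[-1.0,0.73,0,0,0,0,0.4]]

```text
time_s: 30.0
position: [0.4776, 0.3404, 0.1504]
tcp_rot: [3.139, -0.1, -0.004]
force: [0.7, 1.1, 0.4]
finger_gap: 0.0658
finger_force: 0.0
```

Request:
play_rows:
  series:
    - [[-0.25,0,0,0,0,0,0.4],[-0.295,0,0,0,0,0,0.4],[-0.295,0,0,0,0,0,0.4],[-0.295,0,0,0,0,0,0.4]]

```text
time_s: 30.5
position: [0.4244, 0.3399, 0.1502]
tcp_rot: [-3.139, 0.105, -0.002]
force: [0.6, 0.1, -0.2]
finger_gap: 0.0655
finger_force: 0.0
```

```bash
python3 look.py
```

```text
scene blue [(np.float64(0.4212), np.float64(0.34), np.float64(0.053), 189), (np.float64(0.6217), np.float64(0.1406), np.float64(0.057), 250), (np.float64(0.6778), np.float64(0.1925), np.float64(0.058), 251)]
scene rust [(np.float64(0.5577), np.float64(-0.0634), np.float64(0.074), 393), (np.float64(0.5593), np.float64(-0.1462), np.float64(0.074), 411), (np.float64(0.5556), np.float64(-0.2311), np.float64(0.074), 435)]
side blue [(np.float64(0.6189), np.float64(0.1446), np.float64(0.057), 77), (np.float64(0.4192), np.float64(0.3414), np.float64(0.052), 336)]
side rust [(np.float64(0.5533), np.float64(-0.2299), np.float64(0.073), 254), (np.float64(0.5566), np.float64(-0.144), np.float64(0.073), 248), (np.float64(0.5559), np.float64(-0.0611), np.float64(0.073), 202)]
[0.42423036 0.33976995 0.14995846] 30.6
```

Request:
play_rows:
  series:
    - [[-0.02,0,-0.2,0,0,0,0.4],[-0.02,0,-0.4,0,0,0,0.4],[-0.02,0,-0.63,0,0,0,0.4],[-0.02,0,-0.63,0,0,0,0.4]]

```text
time_s: 31.1
position: [0.417, 0.338, 0.021]
tcp_rot: [3.135, -0.105, -0.01]
force: [0.5, 0.6, 0.1]
finger_gap: 0.0655
finger_force: 0.0
```

Request:
play_rows:
  series:
    - [[0,0,0,0,0,0,-1],[0,0,0,0,0,0,-1],[0,0,0,0,0,0,-1],[0,0,0.2,0,0,0,-1],[0,0,0.45,0,0,0,-1]]

```text
time_s: 31.72
position: [0.4181, 0.3393, 0.1146]
tcp_rot: [3.139, -0.103, -0.003]
force: [0.1, 0.9, -1.4]
finger_gap: 0.0456
finger_force: 20.0
```

Request:
play_rows:
  series:
    - [[0.25,-0.1,0,0,0,0,-1],[0.5,-0.2,0,0,0,0,-1],[0.75,-0.3,0,0,0,0,-1],[1.0,-0.4,0,0,0,0,-1],[1.0,-0.48,0,0,0,0,-1]]

```text
time_s: 32.35
position: [0.6227, 0.2424, 0.1139]
tcp_rot: [-3.14, 0.107, -0.005]
force: [-1.0, 0.2, -1.4]
finger_gap: 0.0459
finger_force: 20.0
```

Request:
play_rows:
  series:
    - [[0.01,0,0,0,0,0,-1],[0.01,0,0,0,0,0,-1],[0.01,0,-0.1,0,0,0,-1],[0.01,0,-0.1,0,0,0,-1]]

```text
time_s: 32.85
position: [0.6185, 0.2446, 0.093]
tcp_rot: [3.139, -0.101, -0.005]
force: [-0.1, -0.1, -0.5]
finger_gap: 0.0456
finger_force: 20.0
```

Request:
play_rows:
  series:
    - [[0.015,0,-0.18,0,0,0,-1],[0.015,0,-0.28,0,0,0,-1],[0.015,0,-0.34,0,0,0,-1],[0.015,0,-0.34,0,0,0,-1],[0.015,0,-0.34,0,0,0,-1]]

```text
time_s: 33.48
position: [0.6242, 0.2444, 0.0277]
tcp_rot: [-3.14, 0.102, -0.003]
force: [-1.9, 0.3, 6.3]
finger_gap: 0.0458
finger_force: 20.0
```

Request:
play_rows:
  series:
    - [[0,0,0,0,0,0,0.2],[0,0,0,0,0,0,0.2],[0,0,0.1,0,0,0,0.2],[0,0,0.35,0,0,0,0.2],[0,0,0.62,0,0,0,0.2]]

```text
time_s: 34.1
position: [0.6234, 0.2437, 0.1501]
tcp_rot: [3.139, -0.104, -0.003]
force: [0.4, 0.5, 0.0]
finger_gap: 0.0564
finger_force: 0.0
```

Request:
play_rows:
  series:
    - [[-0.25,-0.15,0,0,0,0,-1],[-0.5,-0.35,0,0,0,0,-1],[-0.7,-0.55,0,0,0,0,-1],[-0.9,-0.75,0,0,0,0,-1],[-1.0,-0.95,0,0,0,0,-1]]

```text
time_s: 34.72
position: [0.4215, 0.053, 0.1498]
tcp_rot: [3.14, -0.102, -0.001]
force: [0.6, 0.2, -0.5]
finger_gap: 0.0098
finger_force: 0.0
```

Request:
play_rows:
  series:
    - [[-0.05,-0.25,0,0,0,0,-1],[-0.1,-0.5,0,0,0,0,-1],[-0.13,-0.75,0,0,0,0,-1],[-0.16,-0.95,0,0,0,0,-1],[-0.16,-0.95,0,0,0,0,-1]]

```text
time_s: 35.35
position: [0.3919, -0.1385, 0.15]
tcp_rot: [3.139, -0.111, 0.001]
force: [0.2, 0.3, 0.3]
finger_gap: 0.0003
finger_force: 0.0
```

```bash
python3 look.py
python3 - <<'E'
from fit import *
n='side'
s,p,d=cap(n);P,u,v=pts(n,s,d)
b=(P[:,2]>.06)&(P[:,2]<.085)&(P[:,0]>.4)&(P[:,0]<.46)&(P[:,1]<-.06)&(P[:,1]>-.22)
print(b.sum(),np.percentile(P[b],[1,25,50,75,99],axis=0).round(4))
import glob,os
f=sorted(glob.glob('pics/scene_*.png'),key=os.path.getmtime)[-1]
a=cv2.imread(f); cv2.imwrite('pics/c3.png',cv2.resize(a[135:355,165:485],None,fx=2.5,fy=2.5,interpolation=cv2.INTER_CUBIC))
E
```

```text
scene blue [(np.float64(0.6227), np.float64(0.2426), np.float64(0.057), 253), (np.float64(0.6215), np.float64(0.1409), np.float64(0.057), 253), (np.float64(0.6772), np.float64(0.1926), np.float64(0.058), 256)]
scene rust [(np.float64(0.5577), np.float64(-0.0633), np.float64(0.074), 394), (np.float64(0.5595), np.float64(-0.1463), np.float64(0.074), 409), (np.float64(0.556), np.float64(-0.2314), np.float64(0.074), 431)]
side blue [(np.float64(0.6462), np.float64(0.2205), np.float64(0.056), 577), (np.float64(0.6201), np.float64(0.1434), np.float64(0.056), 288)]
side rust [(np.float64(0.553), np.float64(-0.23), np.float64(0.073), 252), (np.float64(0.5562), np.float64(-0.1444), np.float64(0.074), 249), (np.float64(0.5556), np.float64(-0.0606), np.float64(0.073), 202)]
[ 0.39172256 -0.13595741  0.14976003] 35.45
231 [[ 0.4221 -0.2004  0.066 ]
 [ 0.4283 -0.1784  0.0713]
 [ 0.4316 -0.1366  0.0736]
 [ 0.4364 -0.0953  0.0758]
 [ 0.4596 -0.0734  0.0788]]
```

View pics/c3.png

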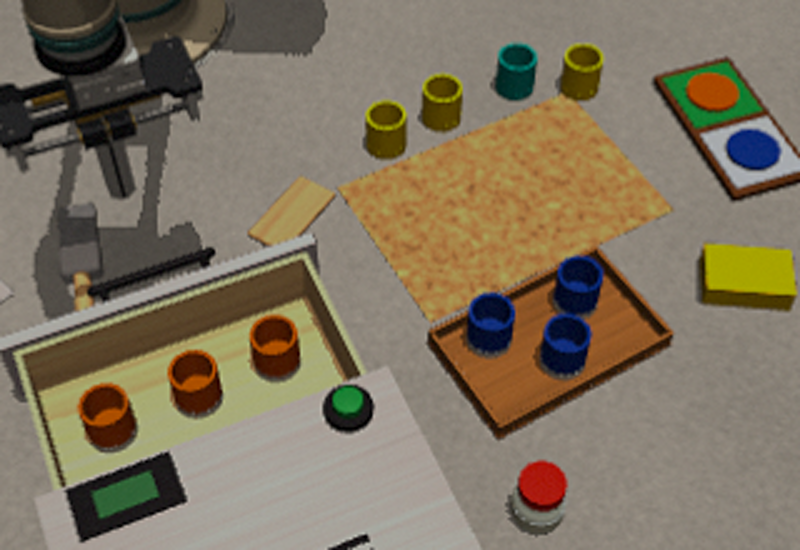

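Request:
play_rows:
  series:
    - [[0,0,-0.2,0,0,0,-1],[0,0,-0.4,0,0,0,-1],[0,0,-0.475,0,0,0,-1],[0.08,-0.005,-0.475,0,0,0,-1],[0.12,-0.008,-0.475,0,0,0,-1]]

```text
time_s: 36.12
position: [0.4186, -0.1378, 0.0558]
tcp_rot: [3.139, -0.101, 0.004]
force: [0.4, -0.4, 0.4]
finger_gap: 0.0003
finger_force: 0.0
```

Request:
play_rows:
  series:
    - [[0.04,-0.003,0,0,0,0,-1],[0.1,-0.007,0,0,0,0,-1],[0.17,-0.011,0,0,0,0,-1],[0.25,-0.016,0,0,0,0,-1],[0.33,-0.021,0,0,0,0,-1]]

```text
time_s: 36.75
position: [0.4833, -0.1422, 0.055]
tcp_rot: [3.14, -0.104, 0.001]
force: [-2.1, -0.2, 0.9]
finger_gap: 0.0006
finger_force: 0.7
```

Request:
play_rows:
  series:
    - [[0.08,-0.005,0,0,0,0,-1],[0.16,-0.01,0,0,0,0,-1],[0.24,-0.015,0,0,0,0,-1],[0.3,-0.019,0,0,0,0,-1],[0.36,-0.023,0,0,0,0,-1]]

```text
time_s: 37.38
position: [0.5545, -0.1467, 0.0548]
tcp_rot: [3.14, -0.103, -0.001]
force: [-1.5, -1.6, 0.2]
finger_gap: 0.0005
finger_force: 0.7
```

Request:
play_rows:
  series:
    - [[0.04,-0.003,0,0,0,0,-1],[0.08,-0.005,0,0,0,0,-1],[0.11,-0.007,0,0,0,0,-1],[0.13,-0.008,0,0,0,0,-1]]

```text
time_s: 37.88
position: [0.5802, -0.1482, 0.0549]
tcp_rot: [3.14, -0.103, -0.0]
force: [-1.3, -0.9, -0.5]
finger_gap: 0.0008
finger_force: 0.6
```

Continue gently until the force rises.

Request:
play_rows:
  series:
    - [[0.02,-0.001,0,0,0,0,-1],[0.035,-0.002,0,0,0,0,-1],[0.035,-0.002,0,0,0,0,-1]]

```text
time_s: 38.25
position: [0.5854, -0.1484, 0.0549]
tcp_rot: [-3.14, 0.103, 0.005]
force: [-4.0, -1.1, 2.9]
finger_gap: 0.0006
finger_force: 2.4
```

Request:
play_rows:
  series:
    - [[0.01,0,0,0,0,0,-1],[0.015,-0.001,0,0,0,0,-1],[0.015,-0.001,0,0,0,0,-1]]

```text
time_s: 38.62
position: [0.5854, -0.1484, 0.0548]
tcp_rot: [-3.139, 0.102, 0.014]
force: [-9.8, -1.3, 6.9]
finger_gap: 0.0007
finger_force: 5.1
```

Request:
play_rows:
  series:
    - [[-0.1,0,0,0,0,0,-1],[-0.1,0,0.3,0,0,0,-1],[-0.1,0,0.6,0,0,0,-1],[-0.1,0,0.6,0,0,0,-1]]

```text
time_s: 39.12
position: [0.5747, -0.1499, 0.1809]
tcp_rot: [3.136, -0.103, 0.022]
force: [0.0, 0.2, -0.8]
finger_gap: 0.0005
finger_force: 0.0
```

Run:
```python
from fit import *
for n in('scene','side','wrist'):
    s,p,d=cap(n); P,u,v=pts(n,s,d); save('b_'+n+'.png',p)
    if n=='wrist': print(s['position'])
    b=(P[:,2]>.062)&(P[:,2]<.09)&(P[:,0]>.56)&(P[:,0]<.622)&(P[:,1]<-.08)&(P[:,1]>-.22)
    if b.sum(): print(n,'handle',np.percentile(P[b],[1,50,99],axis=0).round(4))
    hsv=cv2.cvtColor(p,cv2.COLOR_RGB2HSV)[v,u]
    g=(P[:,2]>.12)&(P[:,2]<.15)&(hsv[:,0]>40)&(hsv[:,0]<80)&(hsv[:,1]>100)&(P[:,0]>.5)
    if g.sum(): 
        G=P[g]; G=G[G[:,2]>np.percentile(G[:,2],70)-.004]; print(n,'btn',((G.min(0)+G.max(0))/2).round(4),np.median(G,0).round(4))
    for k,c in cups(n,s,p,d).items(): print(n,k,[(*a,z) for a,z,_ in c if a[1]>-.4])
```

```text
scene handle [[ 0.5928 -0.2126  0.0688]
 [ 0.6027 -0.1529  0.076 ]
 [ 0.6187 -0.0881  0.0803]]
scene btn [ 0.6869 -0.0467  0.1318] [ 0.6886 -0.0466  0.1317]
scene blue [(np.float64(0.6227), np.float64(0.2424), np.float64(0.058)), (np.float64(0.6216), np.float64(0.1409), np.float64(0.057)), (np.float64(0.6774), np.float64(0.1923), np.float64(0.058))]
side handle [[ 0.5884 -0.2098  0.066 ]
 [ 0.598  -0.1473  0.0736]
 [ 0.621  -0.085   0.0796]]
side btn [ 0.6843 -0.0423  0.1307] [ 0.6828 -0.0424  0.1299]
side blue [(np.float64(0.6465), np.float64(0.2199), np.float64(0.056)), (np.float64(0.619), np.float64(0.1428), np.float64(0.056))]
[ 0.57086731 -0.14868206  0.17568598]
wrist handle [[ 0.5928 -0.2108  0.0712]
 [ 0.6025 -0.1517  0.0759]
 [ 0.621  -0.0872  0.0782]]
wrist btn [ 0.6879 -0.045   0.1308] [ 0.688  -0.0457  0.1314]
```

Request:
play_rows:
  series:
    - [[0.25,0.2,0,0,0,0,-1],[0.45,0.4,0,0,0,0,-1],[0.578,0.52,0,0,0,0,-1],[0.578,0.52,0,0,0,0,-1],[0.578,0.52,-0.1,0,0,0,-1]]

```text
time_s: 39.9
position: [0.6856, -0.045, 0.1542]
tcp_rot: [3.139, -0.103, 0.0]
force: [0.3, 0.6, -0.8]
finger_gap: 0.0004
finger_force: 0.0
```

Request:
play_rows:
  series:
    - [[0,0,-0.06,0,0,0,-1],[0,0,-0.1,0,0,0,-1],[0,0,-0.13,0,0,0,-1],[0,0,-0.15,0,0,0,-1],[0,0,-0.15,0,0,0,-1]]

```text
time_s: 40.52
position: [0.685, -0.0453, 0.1264]
tcp_rot: [3.139, -0.104, 0.0]
force: [-3.4, -0.2, 4.8]
finger_gap: 0.0007
finger_force: 2.4
```

Request:
play_rows:
  series:
    - [[0,0,-0.02,0,0,0,-1],[0,0,-0.035,0,0,0,-1],[0,0,-0.035,0,0,0,-1]]

```text
time_s: 40.9
position: [0.6853, -0.0453, 0.1258]
tcp_rot: [3.138, -0.103, 0.007]
force: [-10.8, 0.4, 28.3]
finger_gap: 0.0006
finger_force: 14.4
```

Request:
play_rows:
  series:
    - [[0,0,-0.015,0,0,0,-1],[0,0,-0.025,0,0,0,-1],[0,0,-0.025,0,0,0,-1]]

```text
time_s: 41.28
position: [0.6854, -0.0453, 0.1254]
tcp_rot: [3.137, -0.103, 0.011]
force: [-14.7, 0.7, 45.8]
finger_gap: 0.0002
finger_force: 23.0
```

Request:
play_rows:
  series:
    - [[0,0,0.1,0,0,0,-1],[0,0,0.3,0,0,0,-1],[-0.2,0,0.5,0,0,0,-1],[-0.5,0,0.5,0,0,0,-1],[-0.8,0,0.5,0,0,0,-1]]

```text
time_s: 41.9
position: [0.5249, -0.0449, 0.2138]
tcp_rot: [3.139, -0.103, 0.005]
force: [1.2, 0.5, 0.5]
finger_gap: 0.0004
finger_force: 0.0
```

Request:
play_rows:
  series:
    - [[-0.2,-0.1,0,0,0,0,-1],[-0.4,-0.2,0,0,0,0,-1],[-0.4,-0.2,0,0,0,0,-1]]

```text
time_s: 42.28
position: [0.4437, -0.0854, 0.2137]
tcp_rot: [3.139, -0.107, 0.002]
force: [0.4, 0.4, -0.3]
finger_gap: 0.0005
finger_force: 0.0
```

Run:
```python
from fit import *
s,p,d=cap('scene'); save('end.png',p)
s2,p2,d2=cap('side')
cv2.imwrite('pics/end_c.png',cv2.resize(np.hstack([p[135:375,165:485],p2[170:410,130:450]])[:,:,::-1],(800,300)))
print({k:[(*a,z) for a,z,_ in c if a[1]>-.4] for k,c in cups('scene',s,p,d).items()})
```

```text
{'blue': [(np.float64(0.6229), np.float64(0.2426), np.float64(0.057)), (np.float64(0.6214), np.float64(0.1412), np.float64(0.057)), (np.float64(0.6774), np.float64(0.1927), np.float64(0.058))]}
```

View pics/end_c.png

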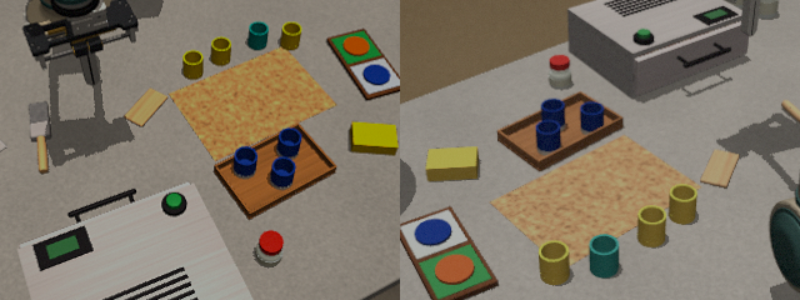

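The final picture shows the drawer shut (handle at about 100,205 in the left half), the three blue cups upright in the tray (245–290,140–170), and the look-alikes and other things where they were.

```bash
python3 -c "
from workcell import ctrl
print(ctrl.sign_off())"
```

```text
the job is handed in; nothing more can be done
None
```

The job is handed in: three rust cups upright in the drawer when I last saw them before shutting it, three blue upright in the tray, drawer shut, then start pressed to its stop; the fingers peaked at 45.8 N on the button, over 40 N if that limit also covers the fingers.

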